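# Clamp a sample in the reversible-ratchet press

## Task

Clamp the mounted sample in the small bench press. Slide the aluminium boat, with the sample puck lying between its pins, in under the raised foot from the open front, between the guide rails, until it is fully home against the back stop. The ratchet was left set to raise the ram: flip its thumb lever over to the clockwise side, then work the handle to and fro so that each clockwise stroke (seen from above) drives the ram down, until the sprung foot sits on the puck and has been pushed in by about 3 mm (more does no harm). Do not shift the objective, the dropper bottle or the wafer box standing near.

Things in the scene. Friction and masses are not known exactly. Their poses are not given: they have to be found in the camera images.
- press: Grey cast C-frame bench press fixed to the desk, 165 x 104 mm on plan, 150 mm high to the top of its arm, 205 mm to the top of the handle's grip. Origin: on the ram axis at desk height; +x points from the open front to the column, y to the left of that, z up. The open front faces the robot's left, turned somewhat towards the robot. Column: x = 44 to 80 mm, 46 mm wide.
- bed (a point): Centre of the flat bed on the ram axis, 14 mm above the desk; axes as the press's. Bed from x = -80 to +85 mm. Two steel guide rails on it, 6 mm high, inner faces at y = -19.8 and +19.8, x = -35 to +21, flaring outward in front to x = -52, where the mouth is 54 mm wide. Back stop across the bed: front face at x = 19.5, 8 mm high.
- boss (a point): Centre of the underside of the boss on the overhead arm, 40 mm diameter, 118 mm above the desk; above it ratchet plate (62 mm diameter), wheel and handle, 151 to 170 mm above the desk. Because of these the fin of the boat, when home, can only be held by a gripper leaning back 25 to 45 degrees from vertical towards the open front.
- boat: Loose aluminium boat, 0.12 kg: plate 86 x 36 x 5 mm with three pins round the puck at one end and an upright grip fin at the other. Origin: underside, below the puck. Plate x = -68 to +18, y = -18 to +18 mm; fin centred at x = -50, 26 mm long in x, 14 thick in y, z = 5 to 45. Goes in +x first; home = x 1.5, y 0, z 14 mm in the press's frame, axes parallel. Starts left of the press.
- fin (a point): Place to hold the boat: in the middle of the fin, 34 mm above the boat's underside, 50 mm from the boat's origin along its -x. Axes as the boat's; grip across y (14 mm).
- sample_puck: Loose aluminium sample puck with a chip on it, 25 mm diameter, 10 mm high (chip 1 mm more), lying on the boat's 5 mm plate between the three pins (about 1 mm play). Origin: centre of its underside, above the boat's origin. It stays on the boat.
- wheel (a joint): Ratchet wheel, 18 teeth, nut of the ram's screw (rad, -0.2 to 4.4). Grows clockwise seen from above; each rad lowers the ram 3.4 mm. At 0 the foot face is 37 mm above the desk; the top of the puck, boat home, 29 mm. It turns only with the pawl (friction 0.35 N m) and stays where it is left. Starts at 0.9 to 1.35.
- foot (a joint): How far the sprung foot is pushed up into the ram (m): 0 free, up to 0.008; spring 4 N/mm. The foot is a steel disc of 17 mm diameter at the lower end of the ram.
- foot_face (a point): Centre of the foot's under-face, on the ram axis.
- handle (a joint): Angle of the ratchet handle about the ram axis (rad), range -2 to 2: 0 points to the press's open front (-x of the press), positive is counter-clockwise seen from above. Friction 0.12 N m. Starts parked at 1.35 to 1.75, roughly towards the robot.
- grip_mid (a point): Mid-height of the black upright grip at the handle's end, 130 mm from the ram axis, 183 mm above the desk. Round, 19 to 21 mm diameter, 161 to 205 mm above the desk; it spins freely on the handle, so it can be held without turning the wrist; the hub below reaches up to 160.5 mm. Down strokes take about 4 to 5 N at the grip, return strokes 1 to 2 N.
- pawl (a joint): Rocking two-ended pawl on the handle (rad, -0.42 to 0.42). Positive (as it starts): lever leans counter-clockwise from above; only counter-clockwise strokes drive the wheel, raising the ram; clockwise ones click freely. Negative: lever leans clockwise; only clockwise strokes drive, lowering the ram. An over-centre spring snaps it to a side, where it rests at 0.2 to 0.42.
- thumb_tab (a point): Middle of the upright steel thumb tab at the end of the pawl's lever, 182 mm above the desk, 36 mm outward from the pawl's pivot pin, which is on the handle's centre line 40 mm from the ram axis. Tab 14 mm long (along the lever), 6 mm thick, from 168 to 190 mm above the desk. About 1 N sideways flips it; from stop to stop it moves 30 mm.
- spare_objective: Microscope objective standing on its cap, 27 mm diameter, 50 mm high; origin at the centre of its underside. Bystander at the right of the press.
- dropper_bottle: Amber dropper bottle, 33 mm diameter, 94 mm high; origin at the centre of its underside. Bystander behind the boat.
- wafer_box: Flat round wafer carrier, 66 mm diameter, 18 mm high; origin at the centre of its underside. Bystander, right of the press and nearer the robot.

How it is judged (in metres and radians):
On the way:
1. boat with its puck fully home under the foot and thumb lever on the clockwise side, in either order, before the foot presses on the puck (x of boat in the frame of press between -0.004 and 0.004 m and y of boat in the frame of press between -0.004 and 0.004 m and z of boat in the frame of press between 0.011 and 0.017 m and angle between boat's own z axis and vertical below 0.06 rad and horizontal distance between sample_puck and boat below 0.004 m and angle between sample_puck's own z axis and vertical below 0.1 rad and value of joint pawl below -0.1 rad and value of joint foot below 0.0008 m), for 0.2 s.
At the end, for the whole second after the job is handed in: The boat is home (origin within 4 mm of the ram axis both ways, lying flat on the bed), the puck lies flat in its place on the boat (within 4 mm), the pawl is on its clockwise side (below -0.1 rad), the foot stands on the puck pushed in by more than 2 mm, and everything is at rest (x of boat in the frame of press between -0.004 and 0.004 m and y of boat in the frame of press between -0.004 and 0.004 m and z of boat in the frame of press between 0.011 and 0.017 m and angle between boat's own z axis and vertical below 0.06 rad and horizontal distance between sample_puck and boat below 0.004 m and angle between sample_puck's own z axis and vertical below 0.1 rad and value of joint pawl below -0.1 rad and value of joint foot above 0.002 m and linear speed of boat below 0.01 m/s and velocity of joint wheel between -0.05 and 0.05 rad/s); the robot touches nothing.
It fails at once if spare objective shifted by more than 30 mm (distance of spare_objective from where it was at the start of the episode above 0.03 m).
It fails at once if dropper bottle shifted by more than 30 mm (distance of dropper_bottle from where it was at the start of the episode above 0.03 m).
It fails at once if wafer box shifted by more than 30 mm (distance of wafer_box from where it was at the start of the episode above 0.03 m).
It also fails if it takes over 72 s, if anything falls off the work surface, if the arm or the gripper's body presses on something with over 40 N, if the wrist force passes 120 N, or if a joint passes its speed limit or range.

## Robot

A 6-joint arm with a two-finger parallel gripper is mounted at the origin on a cart in front of the work surface, level with it; the furniture and walls round the work are solid. World frame = base frame: x ahead of the robot, y to its left, z up, the work surface at z = 0. Lengths are in mm, angles in rad, forces in N, time in s.
With the tool pointing down it reaches from about 275 to 750 mm from the base axis. Payload 10.2 kg.
Tool frame: the origin (TCP) lies midway between the tips of the shut fingers; the grasp point (between the pads) lies 19 mm behind it; z points along the fingers, y is the line along which they close (so a half turn about z gives the same grasp; the last joint's range is limited). The gripper opens to 85 mm and grips with 20 to 120 N. Pads are 22 mm wide; open, the fingers measure 114 mm over their backs; the gripper's body (76 mm by 85 mm) begins 54 mm behind the grasp point. The pads swing forward as they close: fully open they stand 13 mm farther back than shut.
Start: joints at [1.072, 0.313, 1.498, -0, 1.331, -0.223], TCP at [142.979, 505.161, 202.194] pointing down, gripper open.
Joint ranges: [-2.94, 2.94], [-0.97, 2.17], [0.19, 2.56], [-1.23, 4.37], [0.02, 3.11], [-2.88, 2.88]. Speed limits (rad/s): [2.39, 2.39, 3.01, 3.14, 3.14, 3.14].

## Interface

Orientations are given as a unit quaternion [w, x, y, z].
In Python, from rig import ctrl gives the robot as it stands.
- The arm moves only by the tool send_rows, never from a script. Its argument "targets" is a list of rows, each a list of 7 numbers: the closure, from -1 (fully open) to 1 (shut), so that 0 is half open, then the shift along the tool's x, y, z in m, then the turn, a rotation vector about the tool's x, y, z in rad. In form: [[claw, dx, dy, dz, ax, ay, az], ...]. A call has exactly 10 rows; each row shifts and turns the commanded pose from where the row before left it, along the tool's axes as they then stand; what a row does not reach is not made up. A row lasts 1/8 s, in which the tool goes at most 62.5 mm and 10.7 degrees, less where a joint would pass 70% of its speed; a pose out of reach is approached as far as the arm can. A call with a gripper value outside its range is refused whole. The fingers move at their own pace and stop on an object; "squeeze" is the grip in N (left out, the last holds). Time passes only in rows, so rows that do not move let the fingers close, or fill a call up. It gives the time, the measured TCP pose, the force, the opening and the grip force at its end, in the units of the state.
- ctrl.sense(): the state, without advancing time (a new reading comes with each control period).
- ctrl.capture(name): name is "side" or "top"; returns a dict with "img" (480x640x3 uint8, red, green, blue), "camera_matrix" (3x3 intrinsics, pixels), "R" (3x3) and "t" (3): a world point X has camera coordinates R X + t. Camera axes: x right, y down, z forward; pixel columns grow to the right and rows downward; lengths in mm; the calibration is good to about 2 mm. A picture is of the moment at which its call begins. There is no depth.
- ctrl.finish_job(): hands the job in; it is judged then, once.
Trained networks look in a picture, given as the dict that the camera call returned (one of the last four; its "shot" number tells which), for a name from the list of things; names that differ only in an ending like _2 or _b are one class to them, and where a whole thing is asked for, a point or a joint stands for the part that bears it (a point fixed in the world has none). Each returns a list of dicts, best first, with "score" (0 to 1); they miss things now and then, are a little off and sometimes report something else, mostly with a low value. They report only what shows in the picture. A call takes as long as a camera call.
- ctrl.boxes_of(query, picture): "extent" ([left, top, width, height] in pixels, round what is visible of it).
- ctrl.landmark_of(query, picture): "point" ([column, row] in pixels: a listed point, or the origin of a listed thing).
The state is a dict: "time_s": time; "joints": joint angles; "dq": joint speeds; "tau": joint torques, N m; "eef_pos": TCP position; "ee_rot": TCP orientation; "force": force on the tool from outside, world axes, zero at the start; "wrist_torque": the same for the moment, N m; "grip_width": opening from 0.0 (shut) to 1.0 (fully open); "grip_force": force on a finger pad.
Only numpy, scipy, OpenCV 4.12 (cv2) and the standard library are available. Lean on these libraries where they do the work, as an engineer would, in place of code of your own. Each camera call takes 0.05 s, during which the arm holds its last target. There are 200 camera calls.

## Working session

There is one attempt and no reset: what is moved stays moved. The work goes in short steps, Python scripts to look and compute and a tool call to move; the robot and the scene stay as the last step left them, time stands still between calls to the robot, and variables do not carry over. Pictures are saved under pics/ and viewed, at most 10 in all, crops included, and the job is handed in when it is done.

Besides the shell and the picture viewer there is one more tool, called after "Request:" in YAML: its name, and indented under it one key for each argument. send_rows: Moves the arm, as the interface text tells. Its arguments: {"type":"object","properties":{"targets":{"type":"array"},"squeeze":{"type":"number"}},"required":["targets"]}

```bash
ls; mkdir -p pics; cat > h.py <<'E'
import numpy as np, cv2
from rig import ctrl
from scipy.spatial.transform import Rotation as Ro
from scipy.optimize import least_squares
def cap(n,save=None):
    p=ctrl.capture(n)
    if save: cv2.imwrite(f'pics/{save}.png',p['img'][:,:,::-1])
    return p
def proj(p,X):
    X=np.atleast_2d(X)@np.array(p['R']).T+np.array(p['t']); u=X@np.array(p['camera_matrix']).T
    return u[:,:2]/u[:,2:]
def ray(p,uv):
    R=np.array(p['R']);o=-R.T@np.array(p['t']);d=R.T@np.linalg.solve(np.array(p['camera_matrix']),[uv[0],uv[1],1]);return o,d/np.linalg.norm(d)
def atz(p,uv,z):
    o,d=ray(p,uv);return o+d*(z-o[2])/d[2]
def tri(ps,uvs):
    A=np.zeros((3,3));b=np.zeros(3);rs=[ray(p,u) for p,u in zip(ps,uvs)]
    for o,d in rs: M=np.eye(3)-np.outer(d,d);A+=M;b+=M@o
    X=np.linalg.solve(A,b);return X,[np.linalg.norm((np.eye(3)-np.outer(d,d))@(X-o)) for o,d in rs]
E
python3 - <<'E'
from h import *
s=cap('side','s0');t=cap('top','t0')
for n in ['press','bed','boss','boat','fin','sample_puck','foot_face','grip_mid','thumb_tab','spare_objective','dropper_bottle','wafer_box']:
    a=ctrl.landmark_of(n,s);b=ctrl.landmark_of(n,t)
    f=lambda l:[(np.round(x['point']).tolist(),round(x['score'],2)) for x in l[:2]]
    print(n,f(a),f(b),end=' ')
    if a and b:
        X,e=tri([s,t],[a[0]['point'],b[0]['point']]);print(X.round(1),np.round(e,1))
    else: print()
for p in (s,t): print((-np.array(p['R']).T@p['t']).round())
st=ctrl.sense();print(st['eef_pos'],st['ee_rot'],st['time_s'])
E
```

```text
pics
press [([326.0, 329.0], 0.62)] [([372.0, 257.0], 0.95)] [580.4 -82.8  -4.7] [6.9 6.9]
bed [([328.0, 323.0], 0.84)] [] 
boss [([330.0, 270.0], 0.85), ([262.0, 260.0], 0.66)] [([370.0, 258.0], 0.95)] [580.3 -71.1 115.7] [2.3 2.3]
boat [([262.0, 260.0], 0.93)] [([230.0, 278.0], 0.72)] [528.9 233.5  -1.9] [1.4 1.4]
fin [([253.0, 240.0], 0.67), ([265.0, 257.0], 0.41)] [([208.0, 285.0], 0.82)] [514.9 275.2  33.9] [1.3 1.3]
sample_puck [([264.0, 256.0], 0.54)] [([230.0, 277.0], 0.43)] [532.5 231.6  11.2] [0.2 0.2]
foot_face [([327.0, 311.0], 0.43), ([310.0, 257.0], 0.33)] [([228.0, 281.0], 0.44)] [ 601.7  226.7 -141.6] [82.5 82.5]
grip_mid [([286.0, 264.0], 0.59)] [([416.0, 308.0], 0.55), ([459.0, 326.0], 0.29)] [ 477.5 -157.1  184.9] [1.4 1.4]
thumb_tab [([309.0, 258.0], 0.78)] [([401.0, 286.0], 0.7)] [ 521.4 -128.3  176.2] [0.9 0.9]
spare_objective [] [([463.0, 243.0], 0.51)] 
dropper_bottle [([353.0, 256.0], 0.77)] [([250.0, 188.0], 0.46)] [739.2 195.8  -4.9] [1.4 1.4]
wafer_box [] [([463.0, 326.0], 0.71), ([401.0, 284.0], 0.15)] 
[ 259. -927.  592.]
[ 506.   27. 1362.]
[142.98558777 505.16135412 202.19434616] [-1.41623307e-05  1.37476448e-01  9.90505036e-01  7.30671388e-06] 1.3
```

View pics/s0.png

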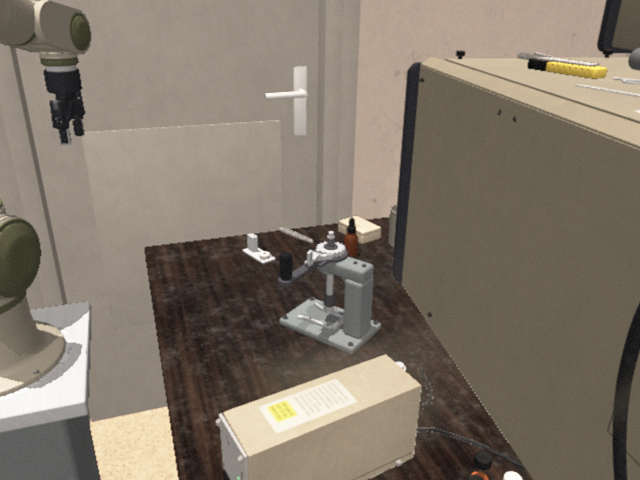

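View pics/t0.png

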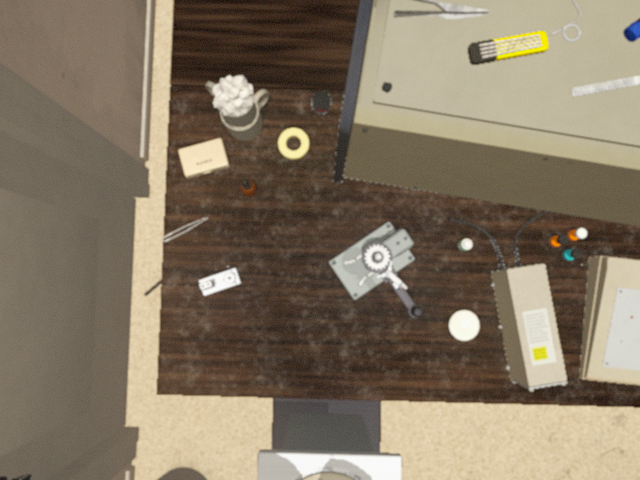

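The side view shows the press at about (330,300), with the boat left of it at (258,250). The top view shows the press base around (372,260), the boat at (220,281), and the handle grip at (416,311). I'll enlarge the press and boat to get their yaw.

```bash
python3 - <<'E'
from h import *
t=cv2.imread('pics/t0.png')
a=cv2.resize(t[215:325,320:430],None,fx=5,fy=5,interpolation=cv2.INTER_CUBIC)
b=cv2.resize(t[255:310,185:250],None,fx=4,fy=4,interpolation=cv2.INTER_CUBIC)
c=np.zeros((550,550+260,3),np.uint8);c[:,:550]=a;c[:220,550:]=b
cv2.imwrite('pics/z0.png',c[:,:800])
E
```

```text
(no output)
```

View pics/z0.png

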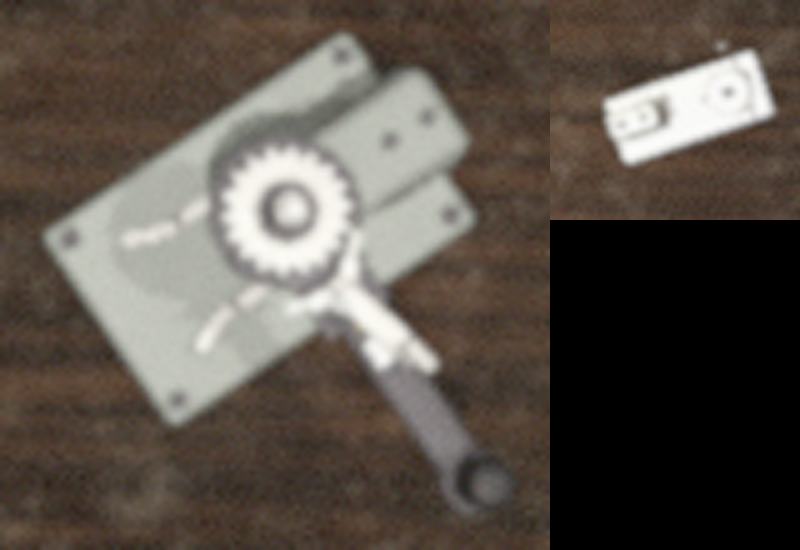

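The zoom shows the press base corners at (45,232), (348,30), (478,217) and (175,427). The boat corners in the right panel are (604,98), (755,50), (777,115) and (627,165), with the fin at the left end. Next I'll fit both poses.

```bash
cat >> h.py <<'E'
def fit(obs,x0):
    # obs: list of (pic, localpt, uv, w) ; pose x,y,yaw (rad)
    def f(v):
        c,s=np.cos(v[2]),np.sin(v[2]);r=[]
        for p,l,uv,w in obs:
            X=[v[0]+c*l[0]-s*l[1],v[1]+s*l[0]+c*l[1],l[2]];r+=list(w*(proj(p,X)[0]-uv))
        return r
    return least_squares(f,x0,x_scale=[10,10,.1],loss='soft_l1'),f
def Rt(yaw,lean):
    "tool y along +local y of yaw, tool z down leaning forward to local +x by lean rad"
    z=np.array([np.cos(yaw)*np.sin(lean),np.sin(yaw)*np.sin(lean),-np.cos(lean)]);y=np.array([-np.sin(yaw),np.cos(yaw),0])
    return np.c_[np.cross(y,z),y,z]
def cur():
    s=ctrl.sense();q=np.array(s['ee_rot']);return np.array(s['eef_pos'],float),Ro.from_quat(q[[1,2,3,0]]).as_matrix(),s
def rows(wps,pos=None,R=None,pad=True):
    "wps: (grasp-point pos or tcp mm, R, claw, nrows)"
    if pos is None: pos,R,_=cur()
    out=[]
    for P,Q,c,n in wps:
        P=np.array(P,float);rv=Ro.from_matrix(R.T@Q).as_rotvec()
        for i in range(n):
            Rn=R@Ro.from_rotvec(rv/n).as_matrix();d=R.T@(P-pos)/(n-i)
            row=[c]+[round(v/1000,4) for v in d]+[round(v,4) for v in rv/n]
            pos=pos+R@np.array(row[1:4])*1000;R=Rn;out.append(row)
    if pad:
        while len(out)%10: out.append([out[-1][0]]+[0]*6)
    for i in range(0,len(out),10): print(str([[float(f'{v:g}')+0 if v else 0 for v in r] for r in out[i:i+10]]).replace(' ',''))
E
python3 - <<'E'
from h import *
s=cap('side');t=cap('top')
zz=lambda u,v,k,x0,y0:np.array([(u+.5)/k-.5+x0,(v+.5)/k-.5+y0])
pc=[((-80,52,14),(45,232)),((85,52,14),(348,30)),((85,-52,14),(478,217)),((-80,-52,14),(175,427))]
obs=[(t,l,zz(*u,5,320,215),1) for l,u in pc]
r,f=fit(obs,[580,-75,-.98]);print('press',r.x,np.degrees(r.x[2]),np.round(r.fun,1))
lm=lambda n,p:np.array(ctrl.landmark_of(n,p)[0]['point'])
o2=obs+[(t,(0,0,118),lm('boss',t),.5),(s,(0,0,118),lm('boss',s),.5)]
r2,f2=fit(o2,r.x);print('press+net',r2.x,np.round(r2.fun,1))
bc=[((-68,18,5),(54,98)),((18,18,5),(205,50)),((18,-18,5),(227,115)),((-68,-18,5),(77,165))]
ob=[(t,l,zz(*u,4,185,255),1) for l,u in bc]
b,_=fit(ob,[530,233,-1.25]);print('boat',b.x,np.degrees(b.x[2]),np.round(b.fun,1))
for p,n in ((s,'s'),(t,'t')):
  for q,l in (('fin',(-50,0,34)),('boat',(0,0,0))):
    try:
      c_,s_=np.cos(b.x[2]),np.sin(b.x[2]);print(q,n,lm(q,p)-proj(p,[b.x[0]+c_*l[0],b.x[1]+s_*l[0],l[2]])[0])
    except Exception as e: print(q,n,e)
# rectangle from mask
g=t['img'].min(2);m=(g[255:310,185:250]>150).astype(np.uint8)
c,_=cv2.findContours(m,cv2.RETR_EXTERNAL,cv2.CHAIN_APPROX_NONE);print(cv2.minAreaRect(max(c,key=cv2.contourArea)))
E
```

```text
press [578.1906693  -81.81187102  -0.94933856] -54.393092893887 [-0.3  0.2  0.  -0.6  0.4  0.4 -0.1 -0.1]
press+net [578.33722584 -81.4965724   -0.94932017] [-0.5  0.2 -0.1 -0.7  0.3  0.3 -0.2 -0.1  1.7 -0.3 -0.7  0.8]
boat [531.34907958 231.5371429   -1.22760408] -70.33653251825932 [ 1.   0.6 -0.2  0.6 -0.8 -0.4  0.1 -0.9]
fin s [-0.67319406  0.08285998]
boat s [1.12163651 0.22589091]
fin t [-0.56344896  2.90952783]
boat t [-3.62126418  0.48478922]
((33.850006103515625, 26.549999237060547), (17.39252281188965, 40.47715377807617), 71.56504821777344)
```

```bash
python3 - <<'E'
from h import *
Q=Rt(np.radians(-70.8),np.radians(35));g=np.array([514.8,277.5,34]);T=g+19*Q[:,2]
rows([(T-80*Q[:,2],Q,-1,13),(T,Q,-1,7)])
E
```

```text
[[-1.0,-0.0307,-0.0069,0.0091,0.0225,-0.0433,0.0715],[-1.0,-0.0307,-0.0044,0.0106,0.0225,-0.0433,0.0715],[-1.0,-0.0305,-0.002,0.0119,0.0225,-0.0433,0.0715],[-1.0,-0.03,0.0005,0.0133,0.0225,-0.0433,0.0715],[-1.0,-0.0293,0.0029,0.0145,0.0225,-0.0433,0.0715],[-1.0,-0.0283,0.0053,0.0157,0.0225,-0.0433,0.0715],[-1.0,-0.0271,0.0076,0.0167,0.0225,-0.0433,0.0715],[-1.0,-0.0258,0.0099,0.0177,0.0225,-0.0433,0.0715],[-1.0,-0.0242,0.0121,0.0185,0.0225,-0.0433,0.0715],[-1.0,-0.0225,0.0142,0.0192,0.0225,-0.0433,0.0715]]
[[-1.0,-0.0205,0.0162,0.0198,0.0225,-0.0433,0.0715],[-1.0,-0.0184,0.018,0.0203,0.0225,-0.0433,0.0715],[-1.0,-0.0162,0.0197,0.0206,0.0225,-0.0433,0.0715],[-1.0,0,0,0.0114,0,0,0],[-1.0,0,0,0.0114,0,0,0],[-1.0,0,0,0.0114,0,0,0],[-1.0,0,0,0.0115,0,0,0],[-1.0,0,0,0.0114,0,0,0],[-1.0,0,0,0.0115,0,0,0],[-1.0,0,0,0.0114,0,0,0]]
```

Request:
send_rows:
  targets:
    - [-1,-0.031,-0.007,0.009,0.0225,-0.0433,0.0715]
    - [-1,-0.031,-0.004,0.011,0.0225,-0.0433,0.0715]
    - [-1,-0.03,-0.002,0.012,0.0225,-0.0433,0.0715]
    - [-1,-0.03,0,0.013,0.0225,-0.0433,0.0715]
    - [-1,-0.029,0.003,0.015,0.0225,-0.0433,0.0715]
    - [-1,-0.028,0.005,0.016,0.0225,-0.0433,0.0715]
    - [-1,-0.027,0.008,0.017,0.0225,-0.0433,0.0715]
    - [-1,-0.026,0.01,0.018,0.0225,-0.0433,0.0715]
    - [-1,-0.024,0.012,0.018,0.0225,-0.0433,0.0715]
    - [-1,-0.022,0.014,0.019,0.0225,-0.0433,0.0715]

```text
time_s: 2.95
eef_pos: [420.3, 355.6, 109.8]
ee_rot: [0.193, 0.469, 0.851, -0.137]
force: [-0.2, 0.0, -0.6]
grip_width: 0.998
grip_force: 0.0
```

Request:
send_rows:
  targets:
    - [-1,-0.02,0.016,0.02,0.0225,-0.0433,0.0715]
    - [-1,-0.018,0.018,0.02,0.0225,-0.0433,0.0715]
    - [-1,-0.016,0.02,0.02,0.0225,-0.0433,0.0715]
    - [-1,0,0,0.006,0,0,0]
    - [-1,0,0,0.006,0,0,0]
    - [-1,0,0,0.006,0,0,0]
    - [-1,0,0,0.006,0,0,0]
    - [-1,0,0,0.006,0,0,0]
    - [-1,0,0,0,0,0,0]
    - [-1,0,0,0,0,0,0]

```text
time_s: 4.2
eef_pos: [507.7, 296.2, 58.5]
ee_rot: [0.245, 0.553, 0.777, -0.174]
force: [0.3, -0.3, 0.6]
grip_width: 1.002
grip_force: 0.0
```

```bash
python3 - <<'E'
from h import *
p,R,s=cur();print(p,s['time_s'],s['force'],s['joints'])
Q=Rt(np.radians(-70.8),np.radians(35));g=np.array([514.8,277.5,34]);T=g+19*Q[:,2]
print(R.T@(T-p),Ro.from_matrix(R.T@Q).as_rotvec())
t=cap('top');si=cap('side')
for n,q in (('t',t),('s',si)):
  for k,l in (('fin',g),):
    a=ctrl.landmark_of(k,q); print(n,[(x['point'],x['score']) for x in a[:2]],proj(q,l))
a=t['img'][235:325,170:270];b=si['img'][200:290,210:310]
z=lambda i:cv2.resize(i,(400,360),interpolation=cv2.INTER_CUBIC)
cv2.imwrite('pics/z1.png',np.hstack([z(a),z(b)])[:,:,::-1])
E
```

```text
[507.73440485 296.20434817  58.51016952] 4.2 [ 0.32504393 -0.25161407  0.64678338] [ 0.59830354  0.75677959  1.32652078 -0.61335831  1.29515554  0.50744095]
[-2.31957776  0.49378685 50.54200213] [ 0.00057959 -0.00010969 -0.000749  ]
t [([208.1, 286.2], 0.61)] [[207.2795902  284.57789409]]
s [([254.7, 238.9], 0.57), ([309.5, 256.2], 0.22)] [[252.29298678 239.78901211]]
```

View pics/z1.png

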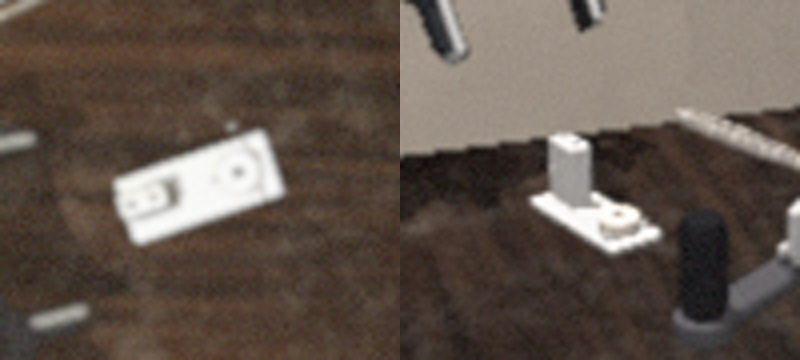

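Both fingers straddle the boat axis: finger tips at (15,142) and (60,318), fin at (148,200). The lateral alignment is good, so I'll advance and grip.

Request:
send_rows:
  targets:
    - [-1,-0.001,0,0.009,0,0,0]
    - [-1,-0.001,0.0005,0.009,0,0,0]
    - [-1,0,0,0.009,0,0,0]
    - [-1,0,0,0.009,0,0,0]
    - [-1,0,0,0.008,0,0,0]
    - [-1,0,0,0.006,0,0,0]
    - [0,0,0,0,0,0,0]
    - [0.4,0,0,0,0,0,0]
    - [0.7,0,0,0,0,0,0]
    - [1,0,0,0,0,0,0]
  squeeze: 30

```text
time_s: 5.65
eef_pos: [518.2, 267.8, 18.8]
ee_rot: [0.245, 0.553, 0.777, -0.174]
force: [1.5, 3.2, 4.2]
grip_width: 0.147
grip_force: 30.0
```

Request:
send_rows:
  targets:
    - [1,0,0,0,0,0,0]
    - [1,0,0,0,0,0,0]
    - [1,0,0,0,0,0,0]
    - [1,0,0,0,0,0,0]
    - [1,0,0,0,0,0,0]
    - [1,0,0,0,0,0,0]
    - [1,0,0,0,0,0,0]
    - [1,0,0,0,0,0,0]
    - [1,0,0,0,0,0,0]
    - [1,0,0,0,0,0,0]

```text
time_s: 6.9
eef_pos: [518.3, 267.8, 18.7]
ee_rot: [0.245, 0.553, 0.777, -0.174]
force: [1.0, 4.4, 5.9]
grip_width: 0.146
grip_force: 29.9
```

```bash
python3 - <<'E'
from h import *
p,R,s=cur();print(p,s['time_s'],s['force'],s['grip_width'],s['grip_force'])
t=cap('top');si=cap('side')
Q=Rt(np.radians(-70.8),np.radians(35));g=p-19*R[:,2];print(g)
lm=lambda n,q:np.array(ctrl.landmark_of(n,q)[0]['point'])
for k in ('fin','boat','sample_puck'):
    u,v=lm(k,si),lm(k,t);print(k,tri([si,t],[u,v]),)
a=t['img'][235:325,170:270];b=si['img'][200:290,210:310]
z=lambda i:cv2.resize(i,(400,360),interpolation=cv2.INTER_CUBIC)
cv2.imwrite('pics/z2.png',np.hstack([z(a),z(b)])[:,:,::-1])
E
```

```text
[518.29515192 267.78249254  18.73161905] 6.9 [0.98354857 4.38157396 5.90806423] 0.14640895770708456 29.8896422514008
[514.69655098 278.06697639  34.29694793]
fin (array([516.98020437, 273.45919278,  40.37443281]), [np.float64(0.6601910883607679), np.float64(0.6601910883606678)])
boat (array([528.83543884, 240.34836608,  -2.59178625]), [np.float64(3.6111224224861216), np.float64(3.611122422485854)])
sample_puck (array([532.11604823, 236.10557535,   2.91901472]), [np.float64(1.6084553362220722), np.float64(1.6084553362218108)])
```

View pics/z2.png

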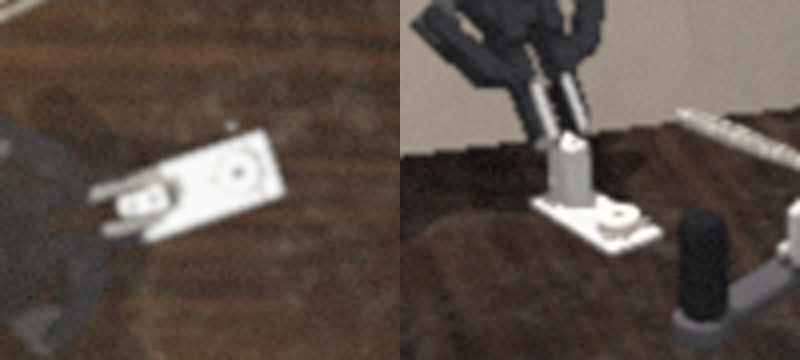

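The fin is gripped: boat front corners in the left panel at (262,128) and (287,192), boat flat and square in the jaws. I'll work out the boat offset and the carry path.

```bash
cat >> h.py <<'E'
PX=np.array([578.3,-81.6,0]);PY=np.radians(-54.4)
def P(x,y,z): return PX+np.array([np.cos(PY)*x-np.sin(PY)*y,np.sin(PY)*x+np.cos(PY)*y,z])
def inP(X):
    d=np.array(X)-PX;return np.array([np.cos(PY)*d[0]+np.sin(PY)*d[1],-np.sin(PY)*d[0]+np.cos(PY)*d[1],d[2]])
E
python3 - <<'E'
from h import *
p,R,s=cur();t=cap('top')
f=lambda u,v:atz(t,((u+.5)/4-.5+170,(v+.5)/4-.5+235),5)
a,b,c=f(262,128),f(287,192),f(147,242);print(a,b,np.linalg.norm(a-b),np.linalg.norm(b-c))
m=(a+b)/2;yaw=np.radians(-70.8);xh=np.array([np.cos(yaw),np.sin(yaw),0]);print('edge yaw',np.degrees(np.arctan2(*(a-b)[1::-1]))-90)
o=m-18*xh;o[2]=0;g=p-19*R[:,2];g[2]-=34
print('origin',o,'in grasp frame',(o-g)@xh,(o-g)@np.array([-xh[1],xh[0],0]))
L=np.radians(35);Qp=Rt(PY,L);Q0=Rt(yaw,L)
def T(x,y,z,Q=Qp): return P(x,y,z)+Q@off
off=Q0.T@(p-(g+50*xh));off[1]=0  # tcp relative to boat origin, tool axes
print(off)
rows([(p+[0,0,35],R,1,3),(T(-110,0,30),Qp,1,8),(T(-65,0,18),Qp,1,5),(T(-62,0,15.5),Qp,1,4)])
E
```

```text
[556.81444929 222.02857404   5.        ] [521.33256022 206.78363804   5.        ] 38.61829262345108 82.91302793655476
edge yaw -66.74902749941634
origin [533.15390511 231.40488071   0.        ] in grasp frame 50.149132490930064 2.0954060235733096
[ 21.45826592   0.         -37.52999761]
[[1.0,-0.0067,0,-0.0096,0,0,0],[1.0,-0.0067,0,-0.0095,0,0,0],[1.0,-0.0067,0,-0.0096,0,0,0],[1.0,-0.0208,-0.0125,0.0154,-0.0204,0,-0.0294],[1.0,-0.0204,-0.0135,0.0151,-0.0204,0,-0.0294],[1.0,-0.02,-0.0143,0.0148,-0.0204,0,-0.0294],[1.0,-0.0196,-0.0152,0.0145,-0.0204,0,-0.0294],[1.0,-0.0191,-0.0161,0.0142,-0.0204,0,-0.0294],[1.0,-0.0186,-0.0169,0.0138,-0.0204,0,-0.0294],[1.0,-0.0181,-0.0178,0.0135,-0.0204,0,-0.0294]]
[[1.0,-0.0176,-0.0186,0.0131,-0.0204,0,-0.0294],[1.0,-0.006,0,0.0071,0,0,0],[1.0,-0.006,0,0.0071,0,0,0],[1.0,-0.006,0,0.0071,0,0,0],[1.0,-0.006,0,0.0071,0,0,0],[1.0,-0.006,0,0.0072,0,0,0],[1.0,-0.0002,0,0.0009,0,0,0],[1.0,-0.0003,0,0.001,0,0,0],[1.0,-0.0002,0,0.0009,0,0,0],[1.0,-0.0003,0,0.001,0,0,0]]
```

Request:
send_rows:
  targets:
    - [1,-0.007,0,-0.01,0,0,0]
    - [1,-0.007,0,-0.01,0,0,0]
    - [1,-0.006,0,-0.009,0,0,0]
    - [1,-0.021,-0.0125,0.0155,-0.0204,0,-0.0294]
    - [1,-0.0205,-0.0135,0.015,-0.0204,0,-0.0294]
    - [1,-0.02,-0.0145,0.015,-0.0204,0,-0.0294]
    - [1,-0.0195,-0.015,0.0145,-0.0204,0,-0.0294]
    - [1,-0.019,-0.016,0.014,-0.0204,0,-0.0294]
    - [1,-0.0185,-0.017,0.014,-0.0204,0,-0.0294]
    - [1,-0.018,-0.018,0.0135,-0.0204,0,-0.0294]

```text
time_s: 8.6
eef_pos: [494.2, 67.1, 49.4]
ee_rot: [0.265, 0.451, 0.84, -0.142]
force: [0.4, 0.2, -1.6]
grip_width: 0.146
grip_force: 29.3
```

Request:
send_rows:
  targets:
    - [1,-0.0175,-0.0185,0.013,-0.0204,0,-0.0294]
    - [1,-0.004,0,0.005,0,0,0]
    - [1,-0.006,0,0.007,0,0,0]
    - [1,-0.006,0,0.007,0,0,0]
    - [1,-0.006,0,0.007,0,0,0]
    - [1,-0.004,0,0.005,0,0,0]
    - [1,0,0,0,0,0,0]
    - [1,0,0,0,0,0,0]
    - [1,0,0,0,0,0,0]
    - [1,0,0,0,0,0,0]

```text
time_s: 9.85
eef_pos: [513.7, 8.0, 37.9]
ee_rot: [0.267, 0.436, 0.848, -0.138]
force: [0.3, -0.2, -2.3]
grip_width: 0.143
grip_force: 29.4
```

```bash
python3 - <<'E'
from h import *
p,R,s=cur();print(p,s['time_s'],s['force'],s['grip_width'],s['grip_force'])
off=np.array([21.46,0,-37.53]);o=p-R@off;print('boat origin in press',inP(o), np.degrees(np.arctan2(R[1,1],R[0,1])-np.pi/2-PY),np.degrees(np.arccos(-R[2,2])))
t=cap('top');si=cap('side')
a=t['img'][205:325,290:430];b=si['img'][230:350,260:400]
z=lambda i:cv2.resize(i,(400,343),interpolation=cv2.INTER_CUBIC)
cv2.imwrite('pics/z3.png',np.hstack([z(a),z(b)])[:,:,::-1])
E
```

```text
[513.72790932   8.0402197   37.9011903 ] 9.85 [ 0.27131657 -0.2436911  -2.25351113] 0.14295762268049458 29.368360494918306
boat origin in press [-71.36902638  -0.334675    19.46964981] -0.003444419538747931 35.00335708112893
```

View pics/z3.png

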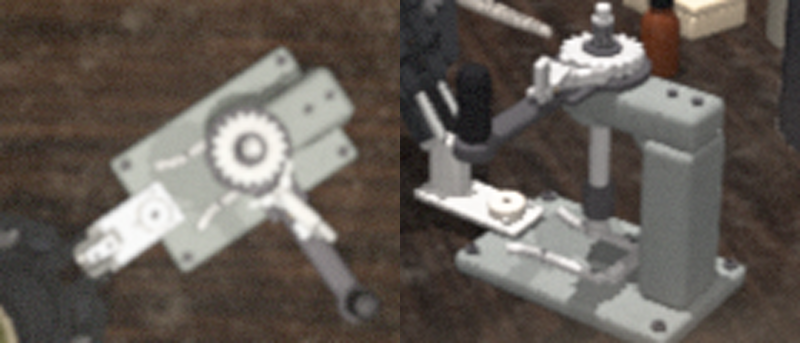

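The boat hangs lined up with the mouth, its front edge at (157,180)–(187,213) in the left panel. It is about 5 mm above the bed. I'll lower it and check contact.

Request:
send_rows:
  targets:
    - [1,-0.004,0,0.003,0,0,0]
    - [1,-0.004,0,0.003,0,0,0]
    - [1,0.0006,0,0.0008,0,0,0]
    - [1,0.0006,0,0.0008,0,0,0]
    - [1,0.0006,0,0.0008,0,0,0]
    - [1,0.0006,0,0.0008,0,0,0]
    - [1,0.0005,0,0.0007,0,0,0]
    - [1,0,0,0,0,0,0]
    - [1,0,0,0,0,0,0]
    - [1,0,0,0,0,0,0]

```text
time_s: 11.2
eef_pos: [519.5, -0.1, 32.7]
ee_rot: [0.267, 0.436, 0.848, -0.138]
force: [0.1, 1.2, -1.0]
grip_width: 0.148
grip_force: 29.8
```

```bash
cat >> h.py <<'E'
def boat():
    p,R,s=cur();off=np.array([21.46,0,-37.53]);print('t',s['time_s'],'boat in press',inP(p-R@off).round(2),'F in press',(inP(np.array(s['force'])+PX)).round(1),s['grip_width'],s['grip_force'])
E
python3 -c "from h import *; boat()"
```

```text
t 11.2 boat in press [-61.37  -0.37  14.27] F in press [-0.9  0.8 -1. ] 0.14835839762660438 29.81852761502978
```

Request:
send_rows:
  targets:
    - [1,-0.003,0,0.0026,0,0,0]
    - [1,-0.0041,0,0.0029,0,0,0]
    - [1,-0.0041,0,0.0029,0,0,0]
    - [1,-0.0041,0,0.0029,0,0,0]
    - [1,-0.0041,0,0.0029,0,0,0]
    - [1,-0.0041,0,0.0029,0,0,0]
    - [1,-0.0041,0,0.0029,0,0,0]
    - [1,-0.0041,0,0.0029,0,0,0]
    - [1,-0.0041,0,0.0029,0,0,0]
    - [1,-0.0041,0,0.0029,0,0,0]

```text
time_s: 12.45
eef_pos: [548.4, -40.4, 32.3]
ee_rot: [0.268, 0.436, 0.848, -0.138]
force: [-2.2, 4.1, 6.3]
grip_width: 0.146
grip_force: 30.7
```

```bash
python3 -c "from h import *; boat()"
```

```text
t 12.45 boat in press [-11.81  -0.31  13.92] F in press [-4.6  0.6  6.3] 0.14645215149906599 30.68797767162323
```

Request:
send_rows:
  targets:
    - [1,-0.0024,0,0.0016,0,0,0]
    - [1,-0.0025,0,0.0017,0,0,0]
    - [1,-0.0025,0,0.0017,0,0,0]
    - [1,-0.0016,0,0.0011,0,0,0]
    - [1,-0.0008,0,0.0006,0,0,0]
    - [1,-0.0008,0,0.0006,0,0,0]
    - [1,-0.0008,0,0.0006,0,0,0]
    - [1,-0.0008,0,0.0006,0,0,0]
    - [1,0,0,0,0,0,0]
    - [1,0,0,0,0,0,0]

```text
time_s: 13.7
eef_pos: [556.9, -52.3, 32.3]
ee_rot: [0.267, 0.436, 0.848, -0.138]
force: [-2.0, 4.9, 6.7]
grip_width: 0.146
grip_force: 30.7
```

```bash
python3 -c "from h import *; boat()"
```

```text
t 13.7 boat in press [ 2.84 -0.37 13.91] F in press [-5.1  1.2  6.7] 0.14605362863253402 30.66795587539673
```

Request:
send_rows:
  targets:
    - [1,-0.0008,0,0.0006,0,0,0]
    - [1,-0.0008,0,0.0006,0,0,0]
    - [1,-0.0008,0,0.0006,0,0,0]
    - [1,0,0,0,0,0,0]
    - [1,0,0,0,0,0,0]
    - [1,0,0,0,0,0,0]
    - [1,0,0,0,0,0,0]
    - [1,0,0,0,0,0,0]
    - [1,0,0,0,0,0,0]
    - [1,0,0,0,0,0,0]

```text
time_s: 14.95
eef_pos: [557.8, -52.6, 32.1]
ee_rot: [0.267, 0.435, 0.849, -0.137]
force: [-16.5, 22.2, 18.8]
grip_width: 0.147
grip_force: 34.0
```

```bash
python3 - <<'E'
from h import *
boat()
t=cap('top');si=cap('side')
a=t['img'][205:325,290:430];b=si['img'][230:350,260:400]
z=lambda i:cv2.resize(i,(400,343),interpolation=cv2.INTER_CUBIC)
cv2.imwrite('pics/z4.png',np.hstack([z(a),z(b)])[:,:,::-1])
E
```

```text
t 14.95 boat in press [ 3.55  0.3  13.62] F in press [-27.7  -0.5  18.8] 0.14682418840633 33.96146357059479
```

View pics/z4.png

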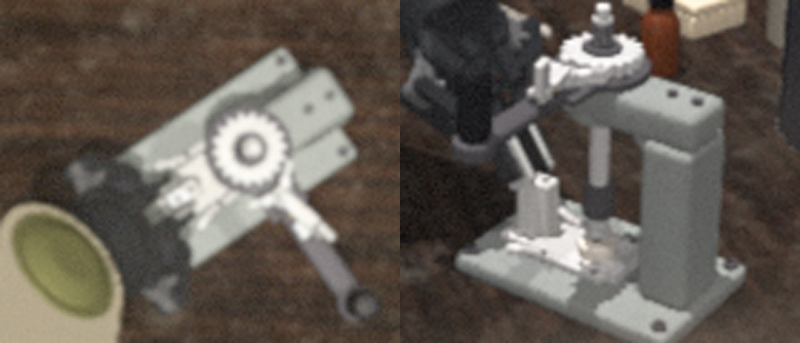

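The back stop was reached with a 28 N reaction. The fin stands at (540,200) in the right panel and the puck is under the foot. I'll relieve the push, open, and back out along the fingers.

Request:
send_rows:
  targets:
    - [1,0.0009,0,-0.001,0,0,0]
    - [1,0,0,0,0,0,0]
    - [0.5,0,0,0,0,0,0]
    - [0.2,0,0,0,0,0,0]
    - [0,0,0,0,0,0,0]
    - [0,0,0,0,0,0,0]
    - [0,0,0,-0.01,0,0,0]
    - [0,0,0,-0.02,0,0,0]
    - [0,0,0,-0.03,0,0,0]
    - [0,0,0,-0.04,0,0,0]

```text
time_s: 16.3
eef_pos: [523.6, -6.3, 115.0]
ee_rot: [0.267, 0.436, 0.848, -0.138]
force: [-0.0, -0.4, 0.0]
grip_width: 0.501
grip_force: 0.0
```

```bash
python3 - <<'E'
from h import *
p,R,s=cur();print(p,s['time_s'],s['force'])
t=cap('top');si=cap('side')
for k in ('fin','boat','sample_puck','thumb_tab','grip_mid','foot_face'):
    A=ctrl.landmark_of(k,si);B=ctrl.landmark_of(k,t);print(k,[(x['point'],round(x['score'],2)) for x in A[:2]],[(x['point'],round(x['score'],2)) for x in B[:2]],end=' ')
    if A and B:
        X,e=tri([si,t],[A[0]['point'],B[0]['point']]);print(X.round(1),inP(X).round(1),np.round(e,1))
a=t['img'][240:320,360:430];b=si['img'][230:330,270:350]
z=lambda i,k:cv2.resize(i,None,fx=k,fy=k,interpolation=cv2.INTER_CUBIC)
A=z(a,5);B=z(b,4.5);c=np.zeros((max(len(A),len(B)),A.shape[1]+B.shape[1],3),np.uint8);c[:len(A),:A.shape[1]]=A;c[:len(B),A.shape[1]:]=B;print(c.shape)
cv2.imwrite('pics/z5.png',c[:,:,::-1])
Q=Rt(PY,0)
rows([(p+[0,0,140],R,1,4),([543,-158,250],Q,1,6),([543,-158,200],Q,1,2),([543,-158,176],Q,1,4)])
E
```

```text
[523.55634325  -6.3066703  114.950244  ] 16.3 [-0.04105542 -0.35115299  0.02454213]
fin [([309.7, 297.0], 0.63)] [([355.7, 274.7], 0.58), ([367.2, 262.5], 0.34)] [547.8 -47.3  51.5] [-45.6  -4.8  51.5] [3.6 3.6]
boat [([326.6, 319.3], 0.71)] [([369.9, 262.3], 0.6)] [574.3 -79.4  16.3] [-4.1 -2.  16.3] [0.5 0.5]
sample_puck [([329.7, 318.5], 0.49)] [] thumb_tab [([307.9, 257.5], 0.48)] [([400.7, 285.3], 0.75)] [ 521.9 -127.6  176.6] [  4.5 -72.7 176.6] [0.5 0.5]
grip_mid [([283.1, 265.0], 0.69)] [([416.3, 308.2], 0.43)] [ 474.7 -156.7  184.2] [   0.8 -128.   184.2] [4.1 4.1]
foot_face [([310.5, 255.1], 0.55), ([326.9, 312.0], 0.5)] [] (450, 710, 3)
[[1.0,-0.02,-0.0001,-0.029,0,0.0002,-0.0001],[1.0,-0.02,-0.0001,-0.029,0,0.0002,-0.0001],[1.0,-0.02,-0.0001,-0.0291,0,0.0002,-0.0001],[1.0,-0.02,-0.0001,-0.0291,0,0.0002,-0.0001],[1.0,-0.0179,-0.0121,0.0136,-0.0002,0.1017,0],[1.0,-0.0192,-0.0121,0.0117,-0.0002,0.1017,0],[1.0,-0.0203,-0.0121,0.0096,-0.0002,0.1017,0],[1.0,-0.0212,-0.012,0.0075,-0.0002,0.1017,0],[1.0,-0.0218,-0.0121,0.0054,-0.0002,0.1017,0],[1.0,-0.0222,-0.012,0.0031,-0.0002,0.1017,0]]
[[1.0,0,0,0.025,0,0,0],[1.0,0,0,0.025,0,0,0],[1.0,0,0,0.006,0,0,0],[1.0,0,0,0.006,0,0,0],[1.0,0,0,0.006,0,0,0],[1.0,0,0,0.006,0,0,0],[1.0,0,0,0,0,0,0],[1.0,0,0,0,0,0,0],[1.0,0,0,0,0,0,0],[1.0,0,0,0,0,0,0]]
```

View pics/z5.png

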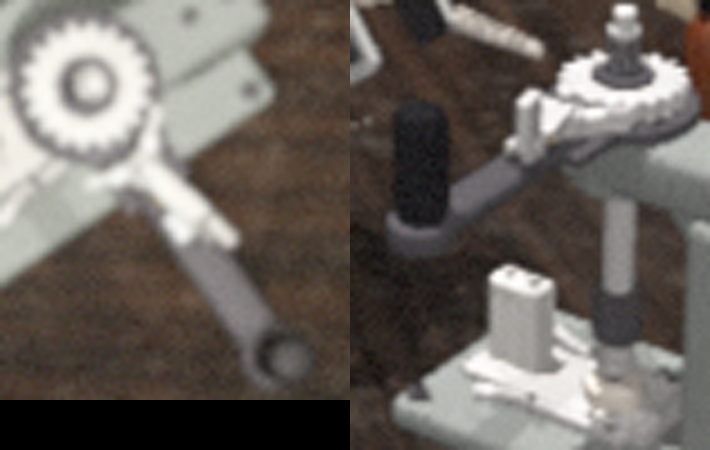

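The boat is home: the fin in the right panel is at (520,320) and the puck sits beneath the foot. The tab is at about (203,226) in the left panel, slightly on the counter-clockwise side. Next I'll come down with shut fingers on that side and push towards the front.

Request:
send_rows:
  targets:
    - [1,-0.02,0,-0.029,0,0,0]
    - [1,-0.02,0,-0.029,0,0,0]
    - [1,-0.02,0,-0.029,0,0,0]
    - [1,-0.02,0,-0.029,0,0,0]
    - [1,-0.018,-0.012,0.0135,0,0.1017,0]
    - [1,-0.019,-0.012,0.0115,0,0.1017,0]
    - [1,-0.0205,-0.012,0.0095,0,0.1017,0]
    - [1,-0.021,-0.012,0.0075,0,0.1017,0]
    - [1,-0.022,-0.012,0.0055,0,0.1017,0]
    - [1,-0.022,-0.012,0.003,0,0.1017,0]

```text
time_s: 18.25
eef_pos: [543.5, -158.2, 250.6]
ee_rot: [-0.001, 0.457, 0.889, 0.001]
force: [0.1, 0.1, 0.7]
grip_width: -0.001
grip_force: 0.0
```

Request:
send_rows:
  targets:
    - [1,0,0,0.02,0,0,0]
    - [1,0,0,0.02,0,0,0]
    - [1,0,0,0.01,0,0,0]
    - [1,0,0,0.01,0,0,0]
    - [1,0,0,0.01,0,0,0]
    - [1,0,0,0.004,0,0,0]
    - [1,0,0,0,0,0,0]
    - [1,0,0,0,0,0,0]
    - [1,0,0,0,0,0,0]
    - [1,0,0,0,0,0,0]

```text
time_s: 19.5
eef_pos: [543.6, -157.3, 176.7]
ee_rot: [0.0, 0.457, 0.889, -0.0]
force: [0.3, 0.4, -0.7]
grip_width: 0.003
grip_force: 0.0
```

```bash
python3 -c "
from h import *
p,R,s=cur();print(p,inP(p),s['time_s'],s['force'],s['grip_width'],R[:,2])"
```

```text
[ 543.55581701 -157.31647491  176.67724866] [ 41.33973637 -72.32682089 176.67724866] 19.5 [ 0.34207601  0.39688765 -0.66444305] 0.002637411932774098 [ 1.43818963e-04 -1.04550130e-03 -9.99999443e-01]
```

Request:
send_rows:
  targets:
    - [1,0.008,0,0,0,0,0]
    - [1,0.008,0,0,0,0,0]
    - [1,0.004,0,0,0,0,0]
    - [1,0.004,0,0,0,0,0]
    - [1,0.004,0,0,0,0,0]
    - [1,0.004,0,0,0,0,0]
    - [1,0.004,0,0,0,0,0]
    - [1,0.004,0,0,0,0,0]
    - [1,0,0,0,0,0,0]
    - [1,0,0,0,0,0,0]

```text
time_s: 20.75
eef_pos: [520.3, -124.8, 176.5]
ee_rot: [0.0, 0.457, 0.889, -0.0]
force: [-0.1, 0.6, 0.2]
grip_width: -0.0
grip_force: 0.0
```

```bash
cat >> h.py <<'E'
def lms(*ks,box=None,name=None):
    t=cap('top');si=cap('side')
    for k in ks:
        A=ctrl.landmark_of(k,si);B=ctrl.landmark_of(k,t);print(k,[(x['point'],round(x['score'],2)) for x in A[:1]],[(x['point'],round(x['score'],2)) for x in B[:1]],end=' ')
        if A and B:
            X,e=tri([si,t],[A[0]['point'],B[0]['point']]);print(X.round(1),inP(X).round(1),np.round(e,1))
        else: print()
    if name:
        z=lambda i,k:cv2.resize(i,None,fx=k,fy=k,interpolation=cv2.INTER_CUBIC)
        A=z(t['img'][240:320,350:430],4.8);B=z(si['img'][235:320,265:349],4.8);c=np.zeros((max(len(A),len(B)),A.shape[1]+B.shape[1],3),np.uint8);c[:len(A),:A.shape[1]]=A;c[:len(B),A.shape[1]:]=B
        cv2.imwrite(f'pics/{name}.png',c[:,:,::-1])
    return t,si
E
python3 -c "
from h import *
p,R,s=cur();print(inP(p),s['time_s'],inP(np.array(s['force'])+PX))
lms('thumb_tab','grip_mid')"
```

```text
[  1.39136107 -72.34195996 176.50928249] 20.75 [-0.52961579  0.24196561  0.19932952]
thumb_tab [([309.7, 256.8], 0.45)] [] 
grip_mid [([286.8, 265.2], 0.79)] [([416.1, 309.0], 0.55)] [ 476.7 -157.4  183.7] [   2.5 -126.7  183.7] [0.3 0.3]
```

Request:
send_rows:
  targets:
    - [1,0,0,-0.04,0,0,0]
    - [1,0,0,-0.05,0,0,0]
    - [1,-0.05,0,0,0,0,0]
    - [1,-0.05,0,0,0,0,0]
    - [1,-0.03,0,0,0,0,0]
    - [1,0,0,0,0,0,0]
    - [1,0,0,0,0,0,0]
    - [1,0,0,0,0,0,0]
    - [1,0,0,0,0,0,0]
    - [1,0,0,0,0,0,0]

```text
time_s: 22.3
eef_pos: [595.8, -230.1, 266.8]
ee_rot: [0.0, 0.457, 0.889, -0.0]
force: [-0.2, -0.0, -0.3]
grip_width: -0.005
grip_force: 0.0
```

```bash
python3 -c "
from h import *
lms('thumb_tab','grip_mid','boss',name='z6')"
```

```text
thumb_tab [([308.9, 256.9], 0.71)] [([402.0, 284.8], 0.68)] [ 522.9 -129.9  178.7] [  7.  -73.2 178.7] [0.5 0.5]
grip_mid [([285.8, 265.1], 0.67)] [([418.1, 308.0], 0.51)] [ 476.6 -160.4  185.5] [   4.9 -128.5  185.5] [2.6 2.6]
boss [([328.2, 270.9], 0.77)] [([373.4, 257.5], 0.88)] [577.7 -77.8 117.9] [ -3.4   1.7 117.9] [1.2 1.2]
```

View pics/z6.png

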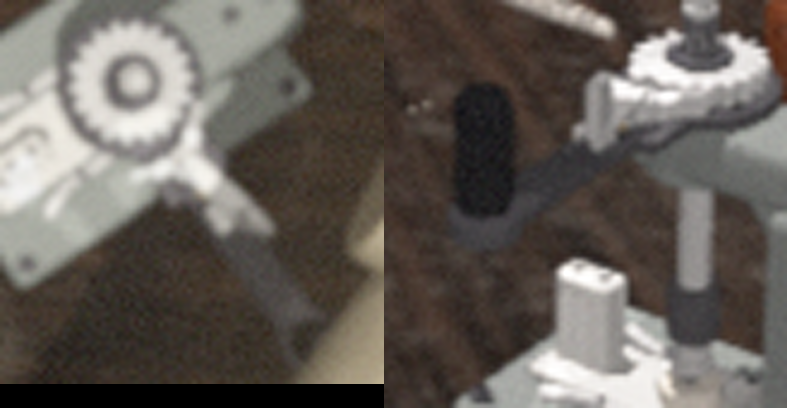

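```bash
python3 - <<'E'
from h import *
t=cap('top');si=cap('side')
ax=np.array([577.7,-80,0.])
def z(p,X):
    uv=proj(p,X)[0];o=(350,240) if p is t else (265,235);r=(uv-o+.5)*4.8-.5
    return (r+([0,0] if p is t else [384,0])).round().tolist()
for th in (1.50,1.57,1.64):
  h=PY+np.pi+th;u=np.array([np.cos(h),np.sin(h),0])
  print('th',th,'grip top',[z(q,ax+130*u+[0,0,205]) for q in (t,si)],'grip bot',[z(q,ax+130*u+[0,0,161]) for q in (t,si)])
  for l in (.42,.3,.2,-.2,-.3,-.42):
    v=np.array([np.cos(h+l),np.sin(h+l),0]);c=ax+40*u
    print(l,'tab in/out top',[z(q,c+r*v+[0,0,190]) for q in (t,si) for r in (29,43)],'bot',z(si,c+36*v+[0,0,168]))
print('wheel c',z(t,ax+[0,0,170]),z(si,ax+[0,0,170]))
E
```

```text
th 1.5 grip top [[303.0, 360.0], [454.0, 81.0]] grip bot [[287.0, 356.0], [456.0, 199.0]]
0.42 tab in/out top [[243.0, 207.0], [271.0, 227.0], [606.0, 70.0], [594.0, 87.0]] bot [600.0, 135.0]
0.3 tab in/out top [[237.0, 213.0], [263.0, 237.0], [596.0, 68.0], [580.0, 84.0]] bot [588.0, 133.0]
0.2 tab in/out top [[232.0, 218.0], [255.0, 244.0], [589.0, 67.0], [569.0, 82.0]] bot [579.0, 131.0]
-0.2 tab in/out top [[208.0, 233.0], [219.0, 266.0], [564.0, 57.0], [532.0, 68.0]] bot [548.0, 119.0]
-0.3 tab in/out top [[201.0, 235.0], [209.0, 269.0], [559.0, 54.0], [525.0, 63.0]] bot [542.0, 116.0]
-0.42 tab in/out top [[192.0, 236.0], [196.0, 271.0], [554.0, 51.0], [518.0, 58.0]] bot [536.0, 111.0]
th 1.57 grip top [[323.0, 348.0], [475.0, 89.0]] grip bot [[306.0, 344.0], [477.0, 207.0]]
0.42 tab in/out top [[251.0, 199.0], [281.0, 217.0], [618.0, 73.0], [609.0, 90.0]] bot [613.0, 138.0]
0.3 tab in/out top [[246.0, 206.0], [274.0, 228.0], [608.0, 71.0], [595.0, 88.0]] bot [601.0, 137.0]
0.2 tab in/out top [[242.0, 211.0], [267.0, 236.0], [600.0, 70.0], [583.0, 86.0]] bot [591.0, 135.0]
-0.2
[... 340 characters left out ...]
8.0, 96.0]] grip bot [[323.0, 331.0], [499.0, 214.0]]
0.42 tab in/out top [[259.0, 190.0], [290.0, 207.0], [630.0, 75.0], [625.0, 93.0]] bot [627.0, 141.0]
0.3 tab in/out top [[255.0, 198.0], [284.0, 217.0], [620.0, 74.0], [610.0, 91.0]] bot [615.0, 140.0]
0.2 tab in/out top [[251.0, 203.0], [277.0, 226.0], [612.0, 73.0], [598.0, 89.0]] bot [605.0, 138.0]
-0.2 tab in/out top [[228.0, 221.0], [244.0, 252.0], [584.0, 65.0], [556.0, 78.0]] bot [570.0, 128.0]
-0.3 tab in/out top [[222.0, 224.0], [234.0, 256.0], [579.0, 63.0], [547.0, 74.0]] bot [563.0, 125.0]
-0.42 tab in/out top [[213.0, 227.0], [222.0, 260.0], [573.0, 59.0], [539.0, 69.0]] bot [556.0, 121.0]
wheel c [129.0, 82.0] [697.0, 51.0]
```

The tab is still on the counter-clockwise side: it ends at (270,230) in the left panel and shows at (600,110) in the right. I'll push again, lower and farther, and look with the pusher in place.

Request:
send_rows:
  targets:
    - [1,0.045,0,0,0,0,0]
    - [1,0.045,0,0,0,0,0]
    - [1,0,0,0.03,0,0,0]
    - [1,0,0,0.03,0,0,0]
    - [1,0,0,0.02,0,0,0]
    - [1,0,0,0.015,0,0,0]
    - [1,0,0,0,0,0,0]
    - [1,0.006,0,0,0,0,0]
    - [1,0.006,0,0,0,0,0]
    - [1,0.004,0,0,0,0,0]

```text
time_s: 24.05
eef_pos: [534.1, -143.9, 172.0]
ee_rot: [0.001, 0.457, 0.889, -0.0]
force: [0.7, 1.0, -0.2]
grip_width: -0.001
grip_force: 0.0
```

Request:
send_rows:
  targets:
    - [1,0.004,0,0,0,0,0]
    - [1,0.004,0,0,0,0,0]
    - [1,0.004,0,0,0,0,0]
    - [1,0.004,0,0,0,0,0]
    - [1,0.004,0,0,0,0,0]
    - [1,0.004,0,0,0,0,0]
    - [1,0,0,0,0,0,0]
    - [1,0,0,0,0,0,0]
    - [1,0,0,0,0,0,0]
    - [1,0,0,0,0,0,0]

```text
time_s: 25.3
eef_pos: [520.2, -124.9, 171.4]
ee_rot: [0.0, 0.457, 0.889, -0.0]
force: [0.4, -0.3, -0.3]
grip_width: 0.001
grip_force: 0.0
```

```bash
python3 -c "
from h import *
p,R,s=cur();print(inP(p),s['time_s'],inP(np.array(s['force'])+PX))
t,si=lms('thumb_tab','grip_mid','boss',name='z7')
for r in (0,40): print(proj(t,p-r*R[:,2]),proj(si,p-r*R[:,2]))"
```

```text
[  1.37787323 -72.38108349 171.44453748] 25.3 [ 0.47245894  0.11650217 -0.3412031 ]
thumb_tab [([309.5, 256.5], 0.59)] [] 
grip_mid [([285.1, 264.4], 0.7)] [([416.4, 309.2], 0.41)] [ 475.2 -157.4  185.4] [   1.7 -127.9  185.4] [1.6 1.6]
boss [([332.3, 269.3], 0.88)] [([370.9, 259.7], 0.85)] [579.4 -74.9 119. ] [ -4.8   4.8 119. ] [5.6 5.6]
[[398.86676467 286.34371199]] [[306.75331098 259.70662019]]
[[401.54218512 286.16527283]] [[306.84116364 237.85438019]]
```

View pics/z7.png

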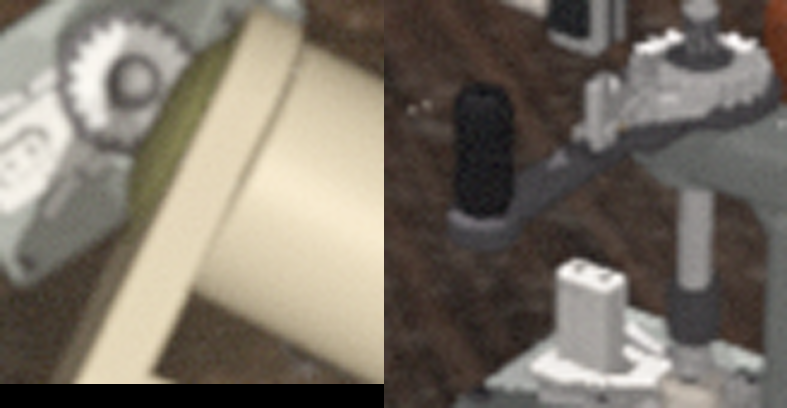

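The right panel explains it. The visible finger tips end at about (600,52), while the TCP projects to (584,118), so the tips are roughly 20 mm higher than the reported TCP and passed over the tab. I'll back out, go 14 mm lower and push again.

Request:
send_rows:
  targets:
    - [1,-0.02,0,0,0,0,0]
    - [1,-0.02,0,0,0,0,0]
    - [1,0,0,0,0,0,0]
    - [1,0,0,0.007,0,0,0]
    - [1,0,0,0.007,0,0,0]
    - [1,0,0,0,0,0,0]
    - [1,0.006,0,0,0,0,0]
    - [1,0.006,0,0,0,0,0]
    - [1,0.004,0,0,0,0,0]
    - [1,0.004,0,0,0,0,0]

```text
time_s: 26.95
eef_pos: [531.8, -140.9, 157.7]
ee_rot: [0.0, 0.457, 0.889, -0.001]
force: [0.5, -2.5, -0.6]
grip_width: -0.001
grip_force: 0.7
```

Request:
send_rows:
  targets:
    - [1,0.003,0,0,0,0,0]
    - [1,0.003,0,0,0,0,0]
    - [1,0.003,0,0,0,0,0]
    - [1,0.003,0,0,0,0,0]
    - [1,0.003,0,0,0,0,0]
    - [1,0.003,0,0,0,0,0]
    - [1,0.002,0,0,0,0,0]
    - [1,0,0,0,0,0,0]
    - [1,0,0,0,0,0,0]
    - [1,0,0,0,0,0,0]

```text
time_s: 28.2
eef_pos: [520.4, -124.9, 157.5]
ee_rot: [0.0, 0.457, 0.889, -0.0]
force: [3.7, -2.8, -0.7]
grip_width: 0.005
grip_force: 2.0
```

```bash
python3 -c "
from h import *
p,R,s=cur();print(inP(p),s['time_s'],inP(np.array(s['force'])+PX))
t,si=lms('thumb_tab','grip_mid')"
```

```text
[  1.51455586 -72.31873272 157.52534091] 28.2 [ 4.41871963  1.40425939 -0.67321963]
thumb_tab [([301.5, 250.6], 0.64)] [] 
grip_mid [([282.9, 264.3], 0.77)] [([415.8, 314.0], 0.49)] [ 468.8 -157.   186.3] [  -2.4 -133.   186.3] [1.3 1.3]
```

The tab landmark moved to (301.5,250.6), which matches the prediction for the clockwise side, so the pawl has flipped. I'll back off, rise and re-measure the grip.

Request:
send_rows:
  targets:
    - [1,-0.015,0,0,0,0,0]
    - [1,-0.01,0,0,0,0,0]
    - [1,0,0,-0.04,0,0,0]
    - [1,0,0,-0.05,0,0,0]
    - [0,-0.05,0,0,0,0,0]
    - [0,-0.05,0,0,0,0,0]
    - [0,0,0,0,0,0,0]
    - [0,0,0,0,0,0,0]
    - [0,0,0,0,0,0,0]
    - [0,0,0,0,0,0,0]

```text
time_s: 29.75
eef_pos: [592.8, -225.8, 248.1]
ee_rot: [0.0, 0.457, 0.889, -0.0]
force: [-0.3, 0.6, -0.8]
grip_width: 0.497
grip_force: 0.0
```

```bash
python3 - <<'E'
from h import *
p,R,s=cur();print(p,inP(p),s['time_s'],s['grip_width'])
t,si=lms('thumb_tab','grip_mid','boat','fin','foot_face')
obs=[]
for q in (si,t):
  b=ctrl.boxes_of('grip_mid',q);print([(np.round(x['extent']).tolist(),round(x['score'],2)) for x in b[:2]])
  l=ctrl.landmark_of('grip_mid',q)[0]['point'];obs.append((q,l))
f=lambda v:np.concatenate([proj(q,P(-130*np.cos(v[0]),-130*np.sin(v[0]),183))[0]-l for q,l in obs])
r=least_squares(f,[1.57]);print('theta',r.x,r.fun)
# dark grip mask in side image
im=si['img'][245:285,272:300].max(2);m=im<40;ys,xs=np.where(m);print('dark',m.sum(),xs.mean()+272,ys.min()+245,ys.max()+245)
for th in (1.4,1.5,1.6): print(th,proj(si,[P(-130*np.cos(th),-130*np.sin(th),z) for z in (161,183,205)]).round(1).tolist())
E
```

```text
[ 592.83281574 -225.77795599  248.13992973] [125.69109161 -72.11265644 248.13992973] 29.75 0.4974569723012622
thumb_tab [([302.7, 254.0], 0.69)] [([392.4, 290.3], 0.6)] [ 514.5 -112.4  177. ] [-12.1 -69.8 177. ] [2.5 2.5]
grip_mid [([284.8, 265.3], 0.9)] [([415.7, 310.8], 0.41)] [ 473.4 -156.8  183.7] [ 1.000e-01 -1.290e+02  1.837e+02] [0.1 0.1]
boat [([327.5, 320.2], 0.64)] [([368.6, 262.6], 0.85)] [575.3 -77.3  12.7] [-5.3  0.  12.7] [2.1 2.1]
fin [([307.0, 295.3], 0.86)] [([355.7, 271.4], 0.93)] [549.3 -45.3  54.2] [-46.4  -2.5  54.2] [2.3 2.3]
foot_face [([328.3, 308.3], 0.49)] [] 
[([278.0, 251.0, 15.0, 30.0], 0.62)]
[([325.0, 221.0, 93.0, 94.0], 0.3)]
theta [1.57252237] [-0.21035393  0.66481067  0.27530042  0.43550023]
dark 290 284.3758620689655 252 279
1.4 [[274.7, 273.8], [274.4, 261.7], [274.2, 249.4]]
1.5 [[280.3, 276.5], [280.1, 264.3], [279.9, 251.8]]
1.6 [[286.5, 278.8], [286.4, 266.6], [286.2, 254.1]]
```

Request:
send_rows:
  targets:
    - [0,0.042,-0.0195,0,0,0,0]
    - [0,0.042,-0.0195,0,0,0,0]
    - [0,0.042,-0.019,0,0,0,0]
    - [0,0,0,0,0,0,0]
    - [0,0,0,0.03,0,0,0]
    - [0,0,0,0.025,0,0,0]
    - [0,0,0,0.02,0,0,0]
    - [0,0,0,0.015,0,0,0]
    - [0,0,0,0.006,0,0,0]
    - [0,0,0,0,0,0,0]
  squeeze: 45

```text
time_s: 31.8
eef_pos: [472.7, -157.9, 151.6]
ee_rot: [0.0, 0.457, 0.889, -0.0]
force: [-0.1, 0.7, 0.2]
grip_width: 0.5
grip_force: 0.0
```

Request:
send_rows:
  targets:
    - [0.3,0,0,0,0,0,0]
    - [0.6,0,0,0,0,0,0]
    - [1,0,0,0,0,0,0]
    - [1,0,0,0,0,0,0]
    - [1,0,0,0,0,0,0]
    - [1,0,0,0,0,0,0]
    - [1,0,0,0,0,0,0]
    - [1,0,0,0,0,0,0]
    - [1,0,0,0,0,0,0]
    - [1,0,0,0,0,0,0]

```text
time_s: 33.05
eef_pos: [473.7, -157.5, 152.5]
ee_rot: [0.002, 0.457, 0.889, 0.0]
force: [4.6, 2.9, 1.4]
grip_width: 0.218
grip_force: 44.1
```

```bash
python3 - <<'E'
from h import *
p,R,s=cur();print(inP(p),s['time_s'],inP(np.array(s['force'])+PX),s['grip_width'],s['grip_force'])
rr=129.0
def W(th): return P(-rr*np.cos(th),-rr*np.sin(th),p[2])
Q=R
a=np.arctan2(-inP(p)[1],-inP(p)[0]);print(a)
rows([(W(a-0.12*i),Q,1,1) for i in range(1,24)])
E
```

```text
[   0.81255682 -129.2579949   152.46113957] 33.05 [0.33472361 5.44912093 1.42978368] 0.21796384594483834 44.073301698372234
1.5770825616622868
[[1.0,0.0155,0.0011,0,0,0,0],[1.0,0.0152,0.0027,-0.0001,0,0,0],[1.0,0.0148,0.0044,0,0,0,0],[1.0,0.0142,0.0062,0,0,0,0],[1.0,0.0133,0.0079,-0.0001,0,0,0],[1.0,0.0123,0.0094,0,0,0,0],[1.0,0.011,0.0108,0,0,0,0],[1.0,0.0097,0.0121,0,0,0,0],[1.0,0.0082,0.0131,0,0,0,0],[1.0,0.0066,0.014,0,0,0,0]]
[[1.0,0.0048,0.0147,0,0,0,0],[1.0,0.003,0.0152,0.0001,0,0,0],[1.0,0.0012,0.0154,0,0,0,0],[1.0,-0.0006,0.0155,0,0,0,0],[1.0,-0.0025,0.0152,0.0001,0,0,0],[1.0,-0.0043,0.0149,0,0,0,0],[1.0,-0.0061,0.0142,0.0001,0,0,0],[1.0,-0.0077,0.0134,0,0,0,0],[1.0,-0.0093,0.0124,0.0001,0,0,0],[1.0,-0.0107,0.0112,0,0,0,0]]
[[1.0,-0.0119,0.0098,0.0001,0,0,0],[1.0,-0.0131,0.0084,0,0,0,0],[1.0,-0.0139,0.0067,0.0001,0,0,0],[1.0,0,0,0,0,0,0],[1.0,0,0,0,0,0,0],[1.0,0,0,0,0,0,0],[1.0,0,0,0,0,0,0],[1.0,0,0,0,0,0,0],[1.0,0,0,0,0,0,0],[1.0,0,0,0,0,0,0]]
```

Request:
send_rows:
  targets:
    - [1,0.0155,0.001,0,0,0,0]
    - [1,0.015,0.0025,0,0,0,0]
    - [1,0.015,0.0045,0,0,0,0]
    - [1,0.014,0.006,0,0,0,0]
    - [1,0.0135,0.008,0,0,0,0]
    - [1,0.0125,0.0095,0,0,0,0]
    - [1,0.011,0.011,0,0,0,0]
    - [1,0.0095,0.012,0,0,0,0]
    - [1,0,0,0,0,0,0]
    - [1,0,0,0,0,0,0]

```text
time_s: 34.3
eef_pos: [456.2, -40.2, 152.4]
ee_rot: [0.002, 0.457, 0.889, -0.0]
force: [3.6, -1.7, 6.5]
grip_width: 0.217
grip_force: 45.0
```

```bash
cat >> h.py <<'E'
def stroke():
    p,R,s=cur();q=inP(p);a=np.arctan2(-q[1],-q[0]);F=inP(np.array(s['force'])+PX)
    ur=np.array([-np.cos(a),-np.sin(a)]);ut=np.array([np.sin(a),-np.cos(a)])
    print('pos',q.round(1),'r',np.hypot(*q[:2]).round(1),'th',a.round(3),'Frad',(F[:2]@ur).round(1),'Fccw',(F[:2]@ut).round(1),'Fz',F[2].round(1),'t',s['time_s'],s['grip_width'],s['grip_force'])
    return p,R,a
E
python3 -c "from h import *; stroke()"
```

```text
pos [-104.8  -75.2  152.4] r 129.0 th 0.623 Frad -3.9 Fccw 0.4 Fz 6.5 t 34.3 0.21664088285063487 45.0096101324624
```

Request:
send_rows:
  targets:
    - [1,0.008,0.013,0,0,0,0]
    - [1,0.0065,0.014,0,0,0,0]
    - [1,0.005,0.0145,0,0,0,0]
    - [1,0.003,0.015,0,0,0,0]
    - [1,0.001,0.0155,0,0,0,0]
    - [1,-0.0005,0.0155,0,0,0,0]
    - [1,-0.0025,0.015,0,0,0,0]
    - [1,-0.0045,0.015,0,0,0,0]
    - [1,0,0,0,0,0,0]
    - [1,0,0,0,0,0,0]

```text
time_s: 35.55
eef_pos: [541.3, 42.5, 152.4]
ee_rot: [-0.0, 0.457, 0.889, 0.001]
force: [-2.4, 5.9, 10.7]
grip_width: 0.211
grip_force: 45.4
```

```bash
python3 - <<'E'
from h import *
p,R,a=stroke();print(ctrl.sense()['joints'].__repr__())
W=lambda th:P(-129*np.cos(th),-129*np.sin(th),p[2])
rows([(W(a-0.12*i),R,1,1) for i in range(1,10)])
lms('thumb_tab')
E
```

```text
pos [-122.4   42.2  152.4] r 129.5 th -0.332 Frad 6.3 Fccw 0.7 Fz 10.7 t 35.55 0.21066102737385878 45.427032138078786
array([-1.38182329e-01,  3.94585552e-01,  1.51720290e+00,  1.29917168e-03,
        1.22984446e+00, -7.59945260e-01])
[[1.0,-0.0064,0.0141,0,0,0,0],[1.0,-0.0075,0.0135,0,0,0,0],[1.0,-0.0092,0.0125,0,0,0,0],[1.0,-0.0105,0.0113,0,0,0,0],[1.0,-0.0119,0.01,0,0,0,0],[1.0,-0.0129,0.0084,0,0,0,0],[1.0,-0.0139,0.0069,0,0,0,0],[1.0,-0.0146,0.0052,0,0,0,0],[1.0,-0.0151,0.0033,0,0,0,0],[1.0,0,0,0,0,0,0]]
thumb_tab [([311.5, 226.5], 0.66)] []
```

Request:
send_rows:
  targets:
    - [1,-0.0064,0.014,-0.0005,0,0,0]
    - [1,-0.0075,0.0135,-0.0005,0,0,0]
    - [1,-0.009,0.0125,0,0,0,0]
    - [1,-0.0105,0.0115,0,0,0,0]
    - [1,-0.012,0.01,0,0,0,0]
    - [1,-0.013,0.0085,0,0,0,0]
    - [1,-0.014,0.007,0,0,0,0]
    - [1,-0.0145,0.005,0,0,0,0]
    - [1,-0.015,0.0035,0,0,0,0]
    - [1,0,0,0,0,0,0]

```text
time_s: 37.0
eef_pos: [671.6, 9.8, 152.6]
ee_rot: [0.001, 0.457, 0.889, 0.002]
force: [6.5, 8.7, 1.9]
grip_width: 0.216
grip_force: 44.8
```

```bash
python3 - <<'E'
from h import *
p,R,a=stroke()
t,si=lms('thumb_tab','foot_face','grip_mid','sample_puck')
W=lambda th:P(-129*np.cos(th),-129*np.sin(th),p[2])
rows([(W(a+0.12*i),R,1,1) for i in range(1,11)])
E
```

```text
pos [-20.1 129.1 152.6] r 130.6 th -1.417 Frad 10.8 Fccw 1.6 Fz 1.9 t 37.0 0.21649244539544327 44.76851386912411
thumb_tab [([353.0, 226.3], 0.59)] [] 
foot_face [([329.4, 311.9], 0.37)] [] 
grip_mid [([357.0, 214.0], 0.49)] [] 
sample_puck [([328.0, 319.0], 0.56)] [] 
[[1.0,0.0141,-0.0047,0,-0.0005,-0.0002,0.0006],[1.0,0.0146,-0.0051,0,0,0,0],[1.0,0.0139,-0.0068,0,0,0,0],[1.0,0.013,-0.0084,-0.0001,0,0,0],[1.0,0.0119,-0.0099,0,0,0,0],[1.0,0.0106,-0.0112,0,0,0,0],[1.0,0.0092,-0.0125,-0.0001,0,0,0],[1.0,0.0077,-0.0134,0,0,0,0],[1.0,0.006,-0.0143,-0.0001,0,0,0],[1.0,0.0042,-0.0149,0,0,0,0]]
```

```bash
python3 - <<'E'
from h import *
si=cap('side');a=cv2.imread('pics/s0.png')[:,:,::-1].mean(2);b=si['img'].mean(2)
print('start',a[272:326,328:332].mean(1).round().astype(int).tolist());print('now',b[272:326,328:332].mean(1).round().astype(int).tolist())
print(proj(si,[P(0,0,z) for z in (29,37,60,70)]).round(1).tolist())
E
```

```text
start [83, 92, 109, 128, 132, 133, 133, 132, 130, 132, 131, 133, 132, 133, 133, 132, 133, 134, 131, 134, 133, 133, 128, 90, 59, 59, 59, 61, 59, 61, 60, 59, 58, 57, 61, 104, 126, 133, 126, 132, 133, 128, 105, 84, 82, 81, 79, 80, 83, 88, 102, 105, 101, 123]
now [91, 95, 116, 135, 140, 142, 141, 142, 141, 141, 140, 143, 142, 139, 141, 143, 142, 140, 142, 140, 141, 142, 140, 142, 142, 142, 142, 122, 82, 62, 63, 64, 63, 64, 64, 63, 64, 64, 63, 77, 120, 138, 143, 146, 167, 185, 177, 171, 168, 158, 158, 188, 186, 211]
[[328.9, 313.8], [329.0, 310.1], [329.2, 299.5], [329.3, 294.8]]
```

The ram has dropped about 10 mm (its collar edge moved 4.7 px down). That means the wheel turned about 3 rad and the foot is pushed in about 5 mm. Now I'll release and rise.

Request:
send_rows:
  targets:
    - [0.6,0,0,0,0,0,0]
    - [0.2,0,0,0,0,0,0]
    - [0,0,0,0,0,0,0]
    - [0,0,0,0,0,0,0]
    - [0,0,0,-0.02,0,0,0]
    - [0,0,0,-0.03,0,0,0]
    - [0,0,0,-0.05,0,0,0]
    - [0,0,0,-0.05,0,0,0]
    - [0,0,0,0,0,0,0]
    - [0,0,0,0,0,0,0]

```text
time_s: 38.8
eef_pos: [670.0, 8.5, 301.2]
ee_rot: [-0.001, 0.457, 0.889, -0.001]
force: [-0.3, 0.2, -0.3]
grip_width: 0.501
grip_force: 0.0
```

```bash
python3 - <<'E'
from h import *
p,R,a=stroke()
t,si=lms('thumb_tab','grip_mid','boat','fin','sample_puck')
th=-1.417;h=PY+np.pi+th;u=np.array([np.cos(h),np.sin(h),0]);ax=np.array([577.7,-80,182.])
for l in (.3,-.3): v=np.array([np.cos(h+l),np.sin(h+l),0]);print('tab',l,proj(si,ax+40*u+36*v).round(1),proj(t,ax+40*u+36*v).round(1))
b=si['img'].mean(2);print(b[296:316,328:332].mean(1).round().astype(int).tolist())
E
```

```text
pos [-19.9 127.  301.2] r 128.5 th -1.416 Frad -0.1 Fccw 0.3 Fz -0.3 t 38.8 0.5013568661414007 0.0
thumb_tab [([351.9, 228.3], 0.6)] [([356.4, 226.7], 0.45)] [635.6 -38.6 178.2] [ -1.6  71.6 178.2] [0.6 0.6]
grip_mid [([325.8, 319.8], 0.56)] [([334.0, 208.0], 0.53)] [657.2  14.8 -50.4] [-32.4 120.3 -50.4] [46.6 46.6]
boat [([328.9, 320.3], 0.56)] [] 
fin [([309.1, 296.3], 0.66)] [([461.1, 323.8], 0.35)] [ 466.  -251.   180.1] [  72.3 -189.9  180.1] [16.2 16.2]
sample_puck [([329.4, 322.6], 0.66)] [([461.5, 323.4], 0.67)] [ 477.9 -265.8  142.1] [  91.3 -188.9  142.1] [30. 30.]
tab 0.3 [[342.  223.5]] [[347.2 232.2]]
tab -0.3 [[352.4 225.6]] [[355.1 224.8]]
[139, 140, 137, 119, 81, 62, 60, 63, 60, 62, 62, 62, 63, 62, 61, 78, 115, 139, 140, 145]
```

The pawl is on its clockwise side, the ram is holding and nothing is touched, so I'm handing the job in.

```bash
python3 -c "from h import *; print(ctrl.finish_job())"
```

```text
the job is handed in; nothing more can be done
None
```

I handed the job in at about 39 s of the 72 s allowed, but the hand-in call returned no verdict: the boat stopped firmly at the back stop, the pawl is on its clockwise side, the ram came down about 10 mm (foot pushed in an estimated 5 mm), and the arm is clear of everything.

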